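# Change the exhaust filter on the suction unit and set its vacuum regulator

### The job

Change the filter on the suction unit: pull the coupler's steel sleeve back (down) to free the tan used filter and put that in the round steel dish without dropping it, then push the white new filter from its tray into the coupler until the sleeve springs up and locks it. Only then open the vacuum: press the blue regulator knob down, turn it clockwise until its white pointer stands in the green sector, and let it spring up again. Leave the swab canister and the small steel cup where they are.

Things in the scene. Friction and masses are not known exactly. Their poses are not given: they have to be found in the camera images.
- suction_unit: White suction unit fixed on the trolley: 190 (x) x 240 (y) x 85 mm high. Origin: centre of its underside; x to its back, y left, z up. On its grey top panel: filter coupler at (-30, 62), blue regulator knob at (-30, -62); behind them a tilted gauge at (47, 0) and a black handle along x = 80, both up to 55 mm above the panel. Clear jar, 90 mm wide, 165 mm high, on its right end at (12, -167).
- coupler_rim (a point): Centre of the top rim of the coupler's fixed core, 30 mm above the panel; axes as the unit's. The core is an upright tube, 34 mm outside, bore 26.5 mm. A locked filter's origin stands 25.5 mm below this point (27 mm if pressed fully home, its body's foot on the rim).
- lock_sleeve (a joint): Slide of the coupler's knurled steel locking sleeve, m: 0 = forward (up, locked), 0.009 = fully pulled back (down). Spring: 6 N, rising to 10 N. Pulled back past 0.008 it frees the filter, which the ejector lifts; the sleeve then stays back by itself at 0.006 to 0.0075 when let go, until a filter is pushed fully in: then it springs up to 0.
- ejector (a joint): Lift of the sprung plunger (2 to 4 N) in the coupler's bore, m: 0 = down under a locked filter, 0.010 = up. A freed filter is lifted until its origin stands 15.5 mm below the rim and waits there upright, loose, its stem in the bore. A new one must be pushed down about 11 mm against it (3 to 7 N in all) until it locks.
- sleeve_top (a point): Centre of the upper edge of the sleeve, on the coupler axis; moves with it. The sleeve is an upright ring, 54 mm outside, 45 mm inside, 24 mm tall, with a 58 mm lip on its lowest 4 mm; forward, its upper edge is 38 mm above the panel. Grip it from above, the fingers either side of the 40 mm filter, and push it down.
- used_filter: Used filter, loose, dull tan with a brown band and dark top; at the start it stands locked in the coupler. 60 mm tall: a round stem 24 mm wide and 27 mm long (tip bevelled by 2 mm, groove 5 to 12 mm above the tip) under a round body 40 mm wide and 33 mm tall. About 70 g. Origin: centre of the stem's tip; z up along its axis.
- used_filter_mid (a point): Point on the axis of the used filter, 30 mm above its stem's tip (the middle of its length).
- new_filter: New filter cartridge, loose, white with a blue band, same shape, size and origin as the used one; it stands upright in the tray's well, its body above the tray's top.
- filter_tray: Pale blue moulded block, 90 by 90 by 30 mm on a 104 mm foot plate, fixed, with one well 28 mm wide in the middle for the new filter's stem. Origin: centre of its underside. A filter standing in it has its origin 4 mm and the foot of its 40 mm body 31 mm above the trolley.
- round_dish: Round stainless dish, loose, 166 mm across, 46 mm high, wall straight, floor 2 mm thick; for used things. Origin: centre of its underside. Dish and tray stand on the left of the trolley, one nearer and one farther, either way round.
- knob_press (a joint): Travel of the blue regulator knob, m: 0 = up (sprung out), 0.010 = fully pressed. The spring takes 6 N at the start and 11 N at the end.
- knob_turn (a joint): Turn of the knob, rad, clockwise from above positive, 0 to 3.14; light friction. Up, it is locked in notches 0.262 apart, the first at 0; pressed more than 0.008 m it turns freely; let go, it springs up into the nearest notch. The pointer stands at 90 degrees minus this from the unit's x axis. White sector (closed, its start): up to 0.65; green: 1.18 to 1.96; red: 2.23 and up.
- knob_top (a point): Centre of the knob's top, on its axis, 45.5 mm above the panel when up; moves with the knob. The grip is a fluted cylinder 44 mm wide, 18.5 to 45.5 mm above the panel, on a black skirt 68 mm wide whose top is 18.5 mm above the panel (all when up).
- knob_pointer (a point): Outer end of the white pointer line on the knob's black skirt, 33 mm from the axis.
- swab_canister: Bystander: steel swab canister with lid, 68 mm across, 86 mm high, at the back. Origin: centre of its underside.
- gallipot_1: Bystander: small steel cup, 63 mm across, 38 mm high, in front on the right. Origin: centre of its underside.

How it is judged:
By the outcome, as a careful person would: the job done as asked, in the order asked, and still so for the second after the job is handed in, with the robot touching nothing.
It also fails if it takes over 72 s, if anything falls off the work surface, if the arm or the gripper's body presses on something with over 40 N, if the wrist force passes 120 N, or if a joint passes its speed limit or range.

### The arm

A 6-joint arm with a two-finger parallel gripper is mounted at the origin on a cart in front of the work surface, level with it; the furniture and walls round the work are solid. World frame = base frame: x ahead of the robot, y to its left, z up, the work surface at z = 0. Lengths are in mm, angles in rad, forces in N, time in s.
With the tool pointing down it reaches from about 300 to 775 mm from the base axis. Payload 14.6 kg.
Tool frame: the origin (TCP) lies midway between the tips of the shut fingers; the grasp point (between the pads) lies behind it (manip.grip_depth is the z of the grasp point in the tool frame, in mm); z points along the fingers, y is the line along which they close (so a half turn about z gives the same grasp; the last joint's range is limited). The gripper opens to 94 mm and grips with 3 to 60 N. Pads are 16 mm wide; open, the fingers measure 119 mm over their backs; the gripper's body (75 mm by 177 mm) begins 78 mm behind the grasp point.
Start: joints at [-0.067, 0.3, 1.521, -0, 1.321, -0.067], TCP at [549.99, -0.002, 205.446] pointing down, gripper open.
Joint ranges: [-3.03, 3.03], [-0.79, 2.21], [0.23, 2.52], [-1.04, 4.18], [0, 3.07], [-2.55, 2.55]. Speed limits (rad/s): [2.22, 2.22, 2.57, 3.14, 3.14, 3.14].

### API

Orientations are given as [roll, pitch, yaw] about the fixed x, y, z axes, in that order (R = Rz(yaw) Ry(pitch) Rx(roll)).
In Python, from cell import manip, imaging, telemetry gives the robot as it stands (manip), with the cameras (imaging) and the readings (telemetry).
- The arm moves only by the shell command python3 nudge.py 'ROWS' [OPENING] [FORCE]. ROWS is a JSON list of rows, 1 to 5 of them, each of 6 numbers: dx, dy, dz in mm, then a rotation vector rx, ry, rz in rad; each row is the pose to reach, as a shift and turn from the pose commanded when the command began, along the tool's axes at that moment; what a row does not reach only later rows make up. A row lasts 1/10 s, in which the tool goes at most 50 mm and 0.15 rad, less where a joint would pass 70% of its speed; a pose out of reach is approached as far as the arm can. OPENING is the finger opening in mm, set as the command begins (- or left out keeps the last). The fingers move at their own pace and stop on an object; FORCE is the grip in N (left out, the last holds). Time passes only in rows, so rows that do not move let the fingers close. It prints the time, the measured TCP pose, the force, the opening and the grip force at its end.
- telemetry.read_state(): the state, without advancing time (a new reading comes with each control period).
- imaging.camera(name): name is "scene" or "side" or "wrist"; returns (picture, depth): 420x560x3 uint8, red, green, blue; 420x560 float32, mm along the optical axis (not along the pixel's ray), 0 where there is no reading.
- imaging.camera_info(name): a dict with "K" (3x3 intrinsics, pixels), "rvec" (rotation vector, rad) and "tvec" (3), from world to camera coordinates, as OpenCV has them; the wrist camera has in their place "mount" (4x4, takes a point from camera to tool coordinates, whose origin is the TCP and whose axes are the flange's). Camera axes: x right, y down, z forward; pixel columns grow to the right and rows downward; lengths in mm; the calibration is good to about 2 mm. A picture is of the moment at which its call begins: read the wrist's pose just before it. camera_info takes no time and is no camera call.
- manip.sign_off(): hands the job in; it is judged then, once.
The state is a dict: "clock": time; "joints": joint angles; "qd": joint speeds; "effort": joint torques, N m; "eef_pos": TCP position; "eef_rot": TCP orientation; "wrist_force": force on the tool from outside, world axes, zero at the start; "moment": the same for the moment, N m; "finger_gap": finger opening in mm; "finger_force": force on a finger pad.
Only numpy, scipy, OpenCV 4.12 (cv2) and the standard library are available. Lean on these libraries where they do the work, as an engineer would, in place of code of your own. Each camera call takes 0.05 s, during which the arm holds its last target. There are 200 camera calls.

## Working session

There is one attempt and no reset: what is moved stays moved. The work goes in short steps, Python scripts to look and compute and a shell command to move; the robot and the scene stay as the last step left them, time stands still between calls to the robot, and variables do not carry over. Pictures are saved under pics/ and viewed, at most 10 in all, crops included, and the job is handed in when it is done.

```bash
ls; mkdir -p pics; cat > h.py <<'E'
import numpy as np, cv2
from scipy.spatial.transform import Rotation as R
from cell import manip, imaging, telemetry
def cam(n):
    s=telemetry.read_state(); im,d=imaging.camera(n); i=imaging.camera_info(n); K=np.array(i["K"])
    if n=="wrist":
        T=np.eye(4); T[:3,:3]=R.from_euler('xyz',s["eef_rot"]).as_matrix(); T[:3,3]=s["eef_pos"]
        T=T@np.array(i["mount"])
    else:
        T=np.eye(4); T[:3,:3]=cv2.Rodrigues(np.array(i["rvec"],float))[0]; T[:3,3]=np.ravel(i["tvec"]); T=np.linalg.inv(T)
    return im,d,K,T
def world(d,K,T):
    v,u=np.mgrid[:d.shape[0],:d.shape[1]]
    p=np.stack([(u-K[0,2])/K[0,0]*d,(v-K[1,2])/K[1,1]*d,d],-1)
    return p@T[:3,:3].T+T[:3,3]
def ray(u,v,z,K,T):
    r=T[:3,:3]@np.linalg.inv(K)@[u,v,1]; o=T[:3,3]; return o+r*(z-o[2])/r[2]
def save(im,n): cv2.imwrite('pics/'+n,im[...,::-1])
E
python3 - <<'E'
from h import *
s=telemetry.read_state(); print(s, manip.grip_depth)
for n in("scene","side","wrist"):
    im,d,K,T=cam(n); save(im,n+'0.png'); np.savez('pics/'+n+'0.npz',im=im,d=d,K=K,T=T); print(n,T.round(2).tolist(),K.tolist())
a=[cv2.imread(f'pics/{n}0.png') for n in("scene","side")]
E
```

```text
cell.py
nudge.py
pics
{'clock': 0.0, 'joints': array([-6.65858413e-02,  3.00436077e-01,  1.52161625e+00,  8.66890974e-06,
        1.32066050e+00, -6.65533747e-02]), 'qd': array([ 0.00069897, -0.00017059,  0.00157094,  0.00022427, -0.0009717 ,
        0.00101501]), 'effort': array([-1.53750298e-03, -5.31805658e+01, -3.52735734e+01,  7.07558286e-02,
        2.43994006e-02, -4.79655944e-05]), 'eef_pos': array([5.49733426e+02, 2.49083952e-02, 2.04890657e+02]), 'eef_rot': array([-3.14047552e+00, -8.28740202e-05,  1.57076166e+00]), 'wrist_force': array([0.54045108, 1.33182745, 0.17874256]), 'moment': array([ 0.00657105, -0.01781357, -0.03488407]), 'finger_force': 0.0, 'finger_gap': 94.54369241409688} -18.8
scene [[-0.84, -0.27, 0.47, 24.31], [-0.54, 0.39, -0.74, 801.21], [0.02, -0.88, -0.47, 636.25], [0.0, 0.0, 0.0, 1.0]] [[483.9378588407251, 0.0, 284.3786122897076], [0.0, 483.9378588407251, 212.58773811599448], [0.0, 0.0, 1.0]]
side [[-0.8, -0.32, 0.5, 18.24], [-0.59, 0.41, -0.69, 746.34], [0.02, -0.85, -0.52, 653.22], [0.0, 0.0, 0.0, 1.0]] [[403.3488350965799, 0.0, 286.2473727083314], [0.0, 403.3488350965799, 209.8517827694939], [0.0, 0.0, 1.0]]
wrist [[1.0, 0.0, -0.0, 550.39], [0.0, -0.97, -0.23, 67.22], [-0.0, 0.23, -0.97, 383.61], [0.0, 0.0, 0.0, 1.0]] [[308.6263088394625, 0.0, 280.8291606007601], [0.0, 308.6263088394625, 205.91425941957576], [0.0, 0.0, 1.0]]
```

View pics/scene0.png

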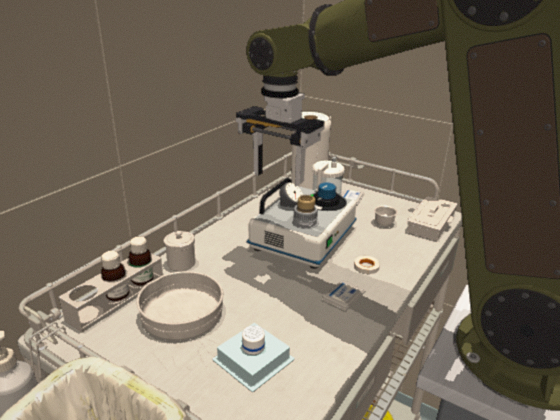

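View pics/side0.png

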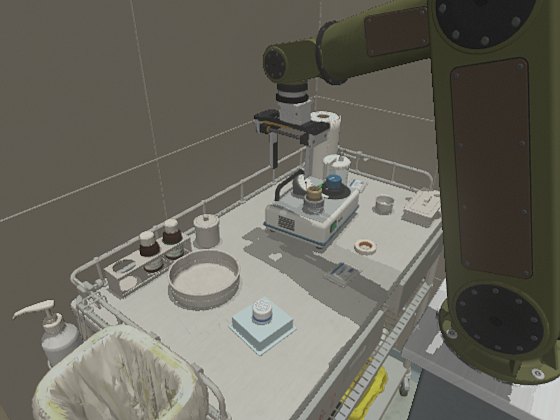

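The scene and side views are similar, both from the left: tray with the white filter (scene 253,345), dish beyond it (180,305), unit at (305,225) with the tan filter (306,205) and the blue knob (327,192).

View pics/wrist0.png

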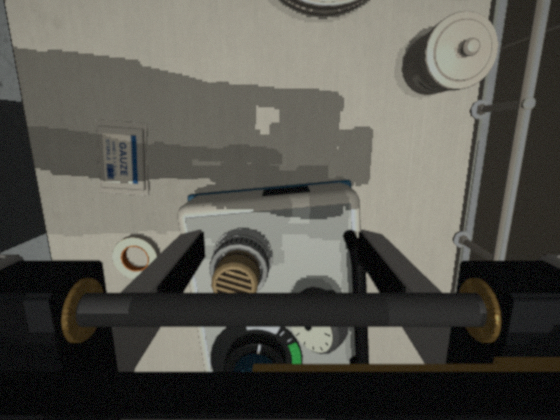

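```bash
python3 - <<'E'
from h import *
for n in("scene","side","wrist"):
    f=np.load(f'pics/{n}0.npz'); im,d,K,T=[f[k] for k in('im','d','K','T')]
    P=world(d,K,T); ok=d>0; h=cv2.cvtColor(im,cv2.COLOR_RGB2HSV); H,S,V=h[...,0],h[...,1],h[...,2]; z=P[...,2]
    box=ok&(P[...,0]>200)&(P[...,0]<900)&(abs(P[...,1])<650)
    M={'blue':box&(H>95)&(H<115)&(S>120)&(z>60),'tan':box&(H>8)&(H<25)&(S>60)&(z>90)&(z<190),
       'tray':box&(z>15)&(z<40)&(H>80)&(H<115)&(S>20)&(P[...,1]>150),'newf':box&(z>45)&(z<75)&(P[...,1]>150)&(P[...,0]<520),'floor':box&(abs(z)<15)}
    for k,m in M.items():
        m=cv2.morphologyEx(m.astype(np.uint8),cv2.MORPH_OPEN,np.ones((2,2)))
        c,l,st,ce=cv2.connectedComponentsWithStats(m)
        for i in sorted(range(1,c),key=lambda i:-st[i,4])[:2]:
            if st[i,4]<15: continue
            p=P[l==i]; print(n,k,st[i,4],ce[i].round(),'med',np.median(p,0).round(),'lo',np.percentile(p,3,0).round(),'hi',np.percentile(p,97,0).round())
E
```

```text
scene blue 220 [328. 192.] med [ 509. -165.  117.] lo [ 498. -187.  101.] hi [ 530. -156.  130.]
scene tan 5310 [105. 214.] med [841. 211. 129.] lo [838. -66.  90.] hi [844. 459. 182.]
scene tan 2835 [390. 139.] med [ 510. -570.  137.] lo [ 347. -576.   91.] hi [ 704. -564.  184.]
scene newf 976 [ 93. 410.] med [507. 539.  63.] lo [441. 531.  45.] hi [516. 580.  73.]
scene newf 435 [254. 337.] med [397. 299.  62.] lo [383. 277.  43.] hi [414. 312.  65.]
scene floor 42769 [277. 312.] med [418. 158.  -1.] lo [ 241. -404.   -4.] hi [747. 422.  10.]
scene floor 2210 [181. 304.] med [613. 254.   1.] lo [528. 196.  -2.] hi [668. 314.  44.]
side tan 145 [315. 193.] med [501. -45. 142.] lo [491. -64. 126.] hi [519. -36. 151.]
side tray 215 [263. 336.] med [366. 332.  21.] lo [358. 281.  11.] hi [420. 342.  30.]
side tray 104 [251. 318.] med [420. 309.  30.] lo [397. 286.  28.] hi [443. 327.  43.]
side newf 1130 [133. 376.] med [501. 537.  60.] lo [394. 529.  44.] hi [517. 582.  76.]
side newf 403 [ 80. 396.] med [514. 618.  57.] lo [491. 598.  43.] hi [518. 638.  72.]
side floor 36056 [284. 297.] med [399. 191.  -0.] lo [ 242. -385.   -3.] hi [746. 440.  11.]
side floor 1651 [205. 277.] med [613. 256.   2.] lo [525. 196.  -1.] hi [669. 317.  45.]
wrist blue 243 [252. 362.] med [ 521. -159.  115.] lo [ 510. -163.  107.] hi [545.  24. 335.]
wrist tan 1581 [237. 274.] med [514. -47. 149.] lo [496. -61. 126.] hi [531. -36. 151.]
wrist floor 100905 [244. 119.] med [494.  84.  -1.] lo [257. -88.  -2.] hi [781. 203.  10.]
wrist floor 2400 [174. 351.] med [ 399. -239.   -0.] lo [ 351. -270.   -2.] hi [525.  24. 334.]
```

The wrist view has world +y up and +x right. The used filter top is at (237,275), the sleeve around (240,255), the knob at (255,365) partly hidden, and the unit is yawed only slightly. I'll take closer wrist views of the coupler and the knob.

```bash
cat > look.py <<'E'
import sys; from h import *
n=sys.argv[1]; im,d,K,T=cam("wrist"); save(im,n+'.png'); np.savez(f'pics/{n}.npz',im=im,d=d,K=K,T=T)
E
python3 nudge.py '[[-35,-18,-20,0,0,0],[-70,-35,-40,0,0,0],[-70,-35,-40,0,0,0],[-70,-35,-40,0,0,0]]' && python3 look.py wA && python3 nudge.py '[[-50,0,0,0,0,0],[-100,0,0,0,0,0],[-120,0,0,0,0,0],[-120,0,0,0,0,0],[-120,0,0,0,0,0]]' && python3 look.py wB
python3 - <<'E'
import cv2,numpy as np
cv2.imwrite('pics/AB.png',np.vstack([cv2.imread('pics/wA.png')[60:360],cv2.imread('pics/wB.png')[60:360]]))
E
```

```text
clock: 0.55
eef_pos: [514.9, -70.4, 245.5]
eef_rot: [3.141, -0.0, 1.569]
wrist_force: [0.5, 0.4, 0.4]
finger_gap: 93.8
finger_force: 0.0
clock: 1.1
eef_pos: [515.2, -189.0, 244.5]
eef_rot: [-3.14, -0.001, 1.571]
wrist_force: [0.8, 0.1, 0.7]
finger_gap: 94.0
finger_force: 0.0
```

View pics/AB.png

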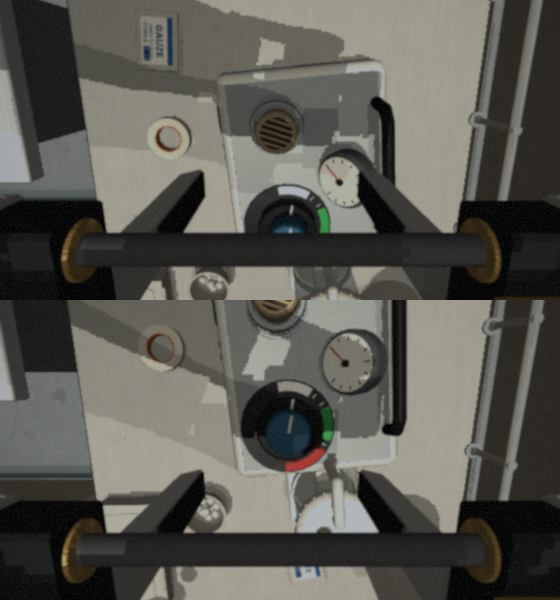

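Top (view A, row offset 60): used filter top at (276,190), sleeve ring around it. Bottom (view B): knob centre ≈(290,185), its pointer toward the white sector (up), green to the right, jar lid at (325,290). Next I'll measure these by fitting circles.

```bash
cat > m.py <<'E'
from h import *
def load(n):
    f=np.load(f'pics/{n}.npz'); return [f[k] for k in('im','d','K','T')]
def disc(n,c,r,z0,z1,tag):
    """pixels whose depth point lies within r of c and z0..z1 -> circle in world plane at median z"""
    im,d,K,T=load(n); P=world(d,K,T); m=(d>0)&(np.hypot(P[...,0]-c[0],P[...,1]-c[1])<r)&(P[...,2]>z0)&(P[...,2]<z1)
    cn=cv2.findContours(m.astype(np.uint8),cv2.RETR_EXTERNAL,cv2.CHAIN_APPROX_NONE)[0]
    k=max(cn,key=cv2.contourArea)[:,0]; zz=np.median(P[m][:,2])
    q=np.array([ray(u,v,zz,K,T)[:2] for u,v in k],np.float32)
    e=cv2.fitEllipse(q); (px,py),_=cv2.minEnclosingCircle(k.astype(np.float32))
    print(tag,n,m.sum(),'z',zz.round(1),'ell',np.round(e[0],1),np.round(e[1],1),'enc',np.round(cv2.minEnclosingCircle(q),1) if 0 else cv2.minEnclosingCircle(q),'px',round(px),round(py))
    M=cv2.moments(k); return np.array([M['m10']/M['m00'],M['m01']/M['m00']]),e[0],zz
def tri(a,b):
    """least-squares meeting point of rays; a,b=(view,pixel)"""
    A=np.zeros((3,3));y=np.zeros(3)
    for n,p in(a,b):
        _,_,K,T=load(n); r=T[:3,:3]@np.linalg.inv(K)@[*p,1]; r/=np.linalg.norm(r); Q=np.eye(3)-np.outer(r,r); A+=Q; y+=Q@T[:3,3]
    return np.linalg.solve(A,y)
E
python3 - <<'E'
from m import *
c=(515,-46)
a,_,_=disc('wA',c,30,143,160,'filter'); disc('wB',c,30,143,160,'filter'); w,_,_=disc('wrist0',c,30,143,160,'filter')
print('tri',tri(('wA',a),('wrist0',w)).round(1))
disc('wA',c,40,117,128,'sleeve')
k,ke,_=disc('wB',(520,-168),40,120,140,'knob'); disc('wB',(520,-168),40,95,140,'skirt'); 
im,d,K,T=load('wB'); P=world(d,K,T)
for n in('wA','wB'):
    im,d,K,T=load(n); P=world(d,K,T); m=(abs(P[...,2]-85)<5)&(d>0)&(P[...,0]>400)&(P[...,0]<650); print('panel z',np.median(P[m][:,2]),m.sum())
    h=cv2.cvtColor(im,cv2.COLOR_RGB2HSV)
    mm=(h[...,0]>95)&(h[...,0]<115)&(h[...,1]>110)&(np.hypot(P[...,0]-520,P[...,1]+168)<35)&(d>0); print(n,'blue',mm.sum(),np.median(P[mm],0).round(1), np.percentile(P[mm],[2,98],0).round())
    # left end edge of unit for yaw: top points z>70 extreme y per x
    if n=='wA':
        m=(P[...,2]>75)&(P[...,2]<95)&(d>0); xs=np.arange(475,580,5); ys=[P[m&(abs(P[...,0]-x)<3)][:,1].max() for x in xs]; print('yaw',np.arctan(np.polyfit(xs,ys,1)[0]))
w=np.load('pics/wB.npz')
g=cv2.cvtColor(w['im'],cv2.COLOR_RGB2GRAY)
E
```

```text
filter wA 1418 z 149.1 ell [510.6 -55.4] [37.9 38.3] enc ((510.583251953125, -55.46334457397461), 19.581371307373047) px 275 192
filter wB 1906 z 149.0 ell [510.6 -57.2] [37.3 38.6] enc ((510.5730895996094, -57.487361907958984), 19.65908432006836) px 276 51
filter wrist0 1227 z 149.2 ell [511.3 -49.7] [28.9 40.7] enc ((511.2925109863281, -53.48790740966797), 19.573291778564453) px 234 282
tri [509.5 -57.7 133.6]
sleeve wA 616 z 122.1 ell [510.4 -56.6] [50.  51.8] enc ((510.4726257324219, -55.703914642333984), 27.31545639038086) px 276 186
knob wB 1590 z 129.8 ell [ 521.8 -178.9] [42.7 43.6] enc ((521.8574829101562, -178.5883331298828), 22.630416870117188) px 287 193
skirt wB 2942 z 128.1 ell [ 521.1 -173.1] [56.6 61.3] enc ((521.36767578125, -174.8298797607422), 30.94866180419922) px 287 188
panel z 85.35393762582498 18495
wA blue 464 [ 521.8 -161.   122.2] [[ 503. -169.  102.]
 [ 542. -157.  131.]]
yaw 0.08840980759750776
panel z 85.2562364280904 27956
wB blue 2444 [ 520.5 -167.9  130.3] [[ 489. -198.  103.]
 [ 551. -159.  382.]]
```

```bash
python3 nudge.py '[[50,-2,0,0,0,0],[100,-4,0,0,0,0],[132,-5,20,0,0,0],[132,-5,60,0,0,0],[132,-5,90,0,0,0]]' && python3 nudge.py '[[0,0,25,0,0,0],[0,0,42,0,0,0],[0,0,48,0,0,0],[0,0,48,0,0,0],[0,0,48,0,0,0]]' && python3 nudge.py '[[0,0,0,0,0,0],[0,0,0,0,0,0],[0,0,0,0,0,0],[0,0,0,0,0,0],[0,0,0,0,0,0]]' 48 40 && python3 nudge.py '[[0,0,0,0,0,0],[0,0,0,0,0,0]]'
```

```text
clock: 1.65
eef_pos: [509.5, -55.3, 153.9]
eef_rot: [-3.141, -0.0, 1.575]
wrist_force: [0.3, -0.6, -0.4]
finger_gap: 94.0
finger_force: 0.0
clock: 2.15
eef_pos: [510.4, -57.6, 108.4]
eef_rot: [3.14, 0.0, 1.572]
wrist_force: [-0.1, -0.4, -0.7]
finger_gap: 94.3
finger_force: 0.0
clock: 2.65
eef_pos: [510.0, -58.1, 107.5]
eef_rot: [3.141, 0.0, 1.571]
wrist_force: [0.1, 0.9, 0.2]
finger_gap: 57.5
finger_force: 0.0
clock: 2.85
eef_pos: [510.3, -58.0, 107.6]
eef_rot: [3.141, 0.0, 1.571]
wrist_force: [3.3, -0.4, -0.9]
finger_gap: 52.8
finger_force: 40.0
```

```bash
python3 nudge.py '[[0,0,2,0,0,0],[0,0,4,0,0,0],[0,0,6,0,0,0],[0,0,8,0,0,0],[0,0,9,0,0,0]]' && python3 nudge.py '[[0,0,0.5,0,0,0],[0,0,1,0,0,0]]'
```

```text
clock: 3.35
eef_pos: [510.3, -58.0, 99.0]
eef_rot: [3.141, 0.0, 1.571]
wrist_force: [-0.8, 0.2, 8.4]
finger_gap: 52.6
finger_force: 40.0
clock: 3.55
eef_pos: [510.4, -58.1, 98.4]
eef_rot: [3.14, 0.0, 1.571]
wrist_force: [-4.3, 0.8, 16.7]
finger_gap: 52.8
finger_force: 40.0
```

```bash
python3 nudge.py '[[0,0,0,0,0,0],[0,0,0,0,0,0],[0,0,0,0,0,0],[0,0,0,0,0,0]]' 94 && python3 nudge.py '[[0,0,-30,0,0,0],[0,0,-70,0,0,0],[-20,0,-110,0,0,0],[-35,0,-145,0,0,0],[-35,0,-145,0,0,0]]' &&  python3 look.py wC && python3 - <<'E'
from m import *
c=(511,-57)
disc('wC',c,30,143,170,'filter');disc('wC',c,40,108,128,'sleeve')
E
```

```text
clock: 3.95
eef_pos: [509.8, -58.0, 97.2]
eef_rot: [-3.141, -0.0, 1.571]
wrist_force: [-0.3, 0.6, 0.1]
finger_gap: 81.7
finger_force: 0.0
clock: 4.45
eef_pos: [511.3, -94.6, 247.0]
eef_rot: [3.135, 0.002, 1.569]
wrist_force: [0.1, -0.3, -1.2]
finger_gap: 94.1
finger_force: 0.0
filter wC 1613 z 159.0 ell [510.4 -55.8] [38.1 38.4] enc ((510.350830078125, -55.7681770324707), 19.662771224975586) px 278 166
sleeve wC 524 z 115.5 ell [510.4 -57.2] [50.3 52.5] enc ((510.4170837402344, -56.215492248535156), 27.332441329956055) px 278 161
```

View pics/wC.png

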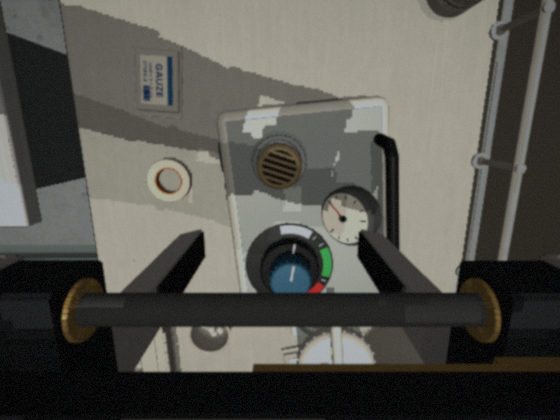

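The filter top is raised to 159 at (278,166) and the sleeve stays back at 115.5. Next I'll survey the tray and dish.

```bash
python3 nudge.py '[[50,0,0,0,0,0],[100,0,0,0,0,0],[150,0,0,0,0,0],[200,0,0,0,0,0],[250,0,0,0,0,0]]' && python3 nudge.py '[[40,0,0,0,0,0],[60,0,0,0,0,0],[60,0,0,0,0,0],[60,0,0,0,0,0]]' &&  python3 look.py wD && python3 nudge.py '[[-40,-20,0,0,0,0],[-60,-40,0,0,0,0],[-60,-40,0,0,0,0],[-60,-40,0,0,0,0]]' &&  python3 look.py wE && python3 - <<'E'
from m import *
c=(398,300)
for n in('wD','wE'):
    disc(n,c,40,52,80,'newf'); disc(n,c,90,24,40,'tray'); disc(n,(612,255),110,38,55,'dishrim')
E
```

```text
clock: 5.0
eef_pos: [509.0, 159.3, 241.0]
eef_rot: [-3.14, 0.0, 1.571]
wrist_force: [0.9, -0.0, 0.6]
finger_gap: 93.9
finger_force: 0.0
clock: 5.4
eef_pos: [509.5, 216.8, 241.2]
eef_rot: [-3.14, 0.001, 1.572]
wrist_force: [0.3, -0.7, -0.3]
finger_gap: 93.8
finger_force: 0.0
clock: 5.85
eef_pos: [470.2, 156.0, 242.8]
eef_rot: [3.141, -0.0, 1.569]
wrist_force: [0.3, -0.2, -0.2]
finger_gap: 93.9
finger_force: 0.0
newf wD 1029 z 63.4 ell [406.6 291.8] [38.  39.8] enc ((406.7531433105469, 291.3309631347656), 20.420188903808594) px 189 125
tray wD 4490 z 29.3 ell [405.1 291.9] [105.2 106. ] enc ((404.9482727050781, 291.6234436035156), 63.18355941772461) px 194 124
dishrim wD 2215 z 44.2 ell [595.3 271.3] [162.3 164.2] enc ((595.7305297851562, 271.0729064941406), 82.5570297241211) px 353 140
newf wE 1150 z 63.4 ell [405.8 290.6] [38.1 39.8] enc ((405.94451904296875, 290.1877136230469), 20.44713020324707) px 220 68
tray wE 4967 z 29.3 ell [404.7 291.8] [105.  105.6] enc ((404.3074951171875, 291.6431884765625), 63.053958892822266) px 224 72
dishrim wE 2588 z 44.2 ell [595.1 271. ] [162.3 164.3] enc ((595.38623046875, 271.05596923828125), 82.5655746459961) px 390 86
```

View pics/wD.png

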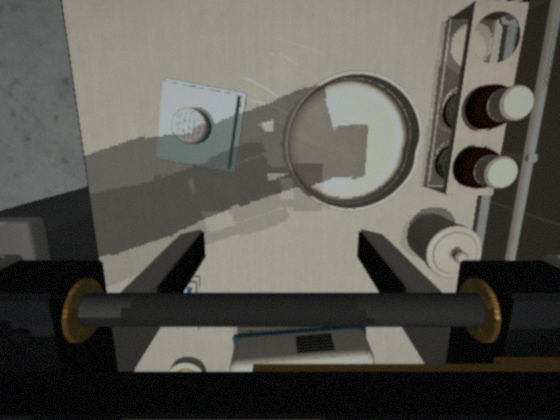

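The new filter is at wD (189,125), the dish at (353,140), and vials and the canister sit to the right, out of the way. Next I'll grasp the used filter, with the target TCP at (510.4,-57,131).

```bash
python3 nudge.py '[[-50,10,0,0,0,0],[-100,20,0,0,0,0],[-150,30,0,0,0,0],[-195,40,0,0,0,0],[-213,40,20,0,0,0]]' && python3 nudge.py '[[0,0,40,0,0,0],[0,0,70,0,0,0],[0,0,90,0,0,0],[0,0,90,0,0,0]]' && python3 nudge.py '[[0,0,0,0,0,0],[0,0,0,0,0,0],[0,0,0,0,0,0]]'
```

```text
clock: 6.4
eef_pos: [511.8, -59.6, 223.6]
eef_rot: [3.138, 0.001, 1.568]
wrist_force: [-0.1, 0.2, -1.4]
finger_gap: 94.1
finger_force: 0.0
clock: 6.8
eef_pos: [509.1, -55.7, 129.7]
eef_rot: [-3.137, -0.001, 1.571]
wrist_force: [0.0, 0.5, 0.1]
finger_gap: 94.0
finger_force: 0.0
clock: 7.1
eef_pos: [510.6, -56.0, 133.6]
eef_rot: [3.14, 0.0, 1.571]
wrist_force: [0.0, 0.2, -0.1]
finger_gap: 93.8
finger_force: 0.0
```

```bash
python3 nudge.py '[[0,0,0,0,0,0],[0,0,0,0,0,0],[0,0,0,0,0,0],[0,0,0,0,0,0],[0,0,0,0,0,0]]' 30 25 && python3 nudge.py '[[0,0,0,0,0,0],[0,0,0,0,0,0],[0,0,0,0,0,0]]' && python3 nudge.py '[[0,0,-5,0,0,0],[0,0,-15,0,0,0],[0,0,-30,0,0,0],[0,0,-50,0,0,0],[0,0,-70,0,0,0]]'
```

```text
clock: 7.6
eef_pos: [510.0, -56.0, 132.5]
eef_rot: [3.142, -0.0, 1.571]
wrist_force: [0.2, -0.2, -0.7]
finger_gap: 57.3
finger_force: 0.0
clock: 7.9
eef_pos: [510.0, -56.0, 132.4]
eef_rot: [-3.142, 0.0, 1.571]
wrist_force: [-0.7, 0.1, 0.2]
finger_gap: 39.6
finger_force: 25.0
clock: 8.4
eef_pos: [510.0, -56.0, 204.0]
eef_rot: [3.141, 0.0, 1.571]
wrist_force: [-0.1, 0.3, 0.1]
finger_gap: 39.7
finger_force: 25.0
```

```bash
python3 nudge.py '[[30,10,0,0,0,0],[75,25,0,0,0,0],[120,40,0,0,0,0],[165,55,0,0,0,0],[210,65,0,0,0,0]]' && python3 nudge.py '[[45,10,0,0,0,0],[85,20,0,0,0,0],[110,20,0,0,0,0],[117,20,0,0,0,0],[117,20,0,0,0,0]]' && python3 look.py wF && python3 nudge.py '[[0,0,35,0,0,0],[0,0,75,0,0,0],[0,0,110,0,0,0],[0,0,135,0,0,0],[0,0,150,0,0,0]]' && python3 nudge.py '[[0,0,5,0,0,0],[0,0,10,0,0,0],[0,0,13,0,0,0],[0,0,15,0,0,0],[0,0,15,0,0,0]]'
```

```text
clock: 8.9
eef_pos: [575.5, 155.9, 203.4]
eef_rot: [3.141, -0.0, 1.571]
wrist_force: [0.2, -1.2, -0.4]
finger_gap: 38.9
finger_force: 25.0
clock: 9.4
eef_pos: [594.8, 271.4, 202.8]
eef_rot: [3.141, 0.0, 1.572]
wrist_force: [-0.7, 0.3, -0.3]
finger_gap: 39.3
finger_force: 25.0
clock: 9.95
eef_pos: [594.6, 269.2, 50.8]
eef_rot: [-3.14, 0.001, 1.569]
wrist_force: [0.1, 0.7, -0.3]
finger_gap: 39.6
finger_force: 25.0
clock: 10.45
eef_pos: [595.1, 271.1, 37.8]
eef_rot: [3.141, -0.0, 1.571]
wrist_force: [-0.7, 0.7, -0.6]
finger_gap: 39.4
finger_force: 25.0
```

Go down until contact, then release gently.

```bash
python3 nudge.py '[[0,0,1,0,0,0],[0,0,2,0,0,0],[0,0,3,0,0,0],[0,0,3,0,0,0]]'
```

```text
clock: 10.85
eef_pos: [595.1, 271.1, 35.1]
eef_rot: [3.141, -0.0, 1.571]
wrist_force: [-2.0, -0.4, 4.4]
finger_gap: 39.1
finger_force: 25.0
```

```bash
python3 nudge.py '[[0,0,0,0,0,0],[0,0,0,0,0,0],[0,0,0,0,0,0],[0,0,0,0,0,0]]' 94 && python3 nudge.py '[[0,0,-25,0,0,0],[0,0,-70,0,0,0],[0,0,-115,0,0,0],[-40,-50,-160,0,0,0],[-80,-100,-160,0,0,0]]' && python3 nudge.py '[[0,-40,0,0,0,0],[0,-80,0,0,0,0],[0,-80,0,0,0,0],[0,-80,0,0,0,0]]' && python3 look.py wG && python3 - <<'E'
from m import *
disc('wG',(406,291),40,52,80,'newf'); disc('wG',(595,271),60,30,90,'used')
E
```

```text
clock: 11.25
eef_pos: [595.0, 271.0, 34.4]
eef_rot: [-3.142, 0.0, 1.571]
wrist_force: [0.4, -0.2, 0.6]
finger_gap: 68.1
finger_force: 0.0
clock: 11.75
eef_pos: [525.0, 214.8, 190.1]
eef_rot: [3.137, -0.002, 1.572]
wrist_force: [0.6, -0.3, 0.6]
finger_gap: 93.8
finger_force: 0.0
clock: 12.15
eef_pos: [444.8, 214.9, 188.0]
eef_rot: [3.14, -0.0, 1.571]
wrist_force: [0.1, 0.3, 0.7]
finger_gap: 94.2
finger_force: 0.0
newf wG 1378 z 63.5 ell [405.5 291.8] [38.1 38.5] enc ((405.56658935546875, 291.8278503417969), 19.758777618408203) px 239 122
used wG 1695 z 61.3 ell [588.9 271.3] [38.9 49.6] enc ((588.6842651367188, 271.6576232910156), 24.820430755615234) px 428 144
```

View pics/wG.png

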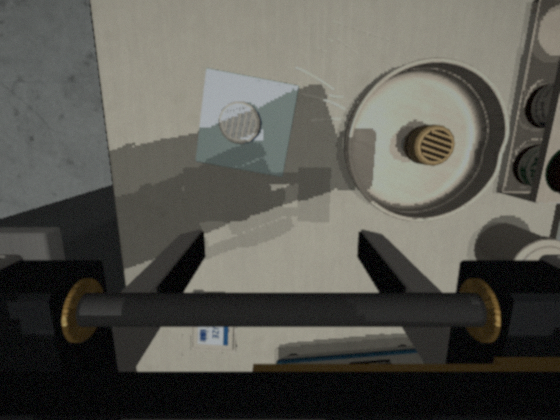

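The used filter stands upright in the dish at (430,144); the new filter is at (239,122). Now I'll grasp the new filter high on its body with the TCP at about (405.6,291.6,44), so the fingers stay clear of the sleeve.

```bash
python3 nudge.py '[[40,-20,0,0,0,0],[76,-39,20,0,0,0],[76,-39,60,0,0,0],[77,-39,100,0,0,0],[77,-39,125,0,0,0]]' && python3 nudge.py '[[0,0,12,0,0,0],[0,0,18,0,0,0],[0,0,19,0,0,0],[0,0,19,0,0,0],[0,0,19,0,0,0]]' && python3 nudge.py '[[0,0,0,0,0,0],[0,0,0,0,0,0],[0,0,0,0,0,0],[0,0,0,0,0,0],[0,0,0,0,0,0]]' 30 30 && python3 nudge.py '[[0,0,0,0,0,0],[0,0,0,0,0,0],[0,0,0,0,0,0]]'
```

```text
clock: 12.7
eef_pos: [405.5, 291.7, 59.3]
eef_rot: [-3.139, 0.002, 1.571]
wrist_force: [-0.3, -0.4, 1.1]
finger_gap: 94.2
finger_force: 0.0
clock: 13.2
eef_pos: [406.3, 292.0, 44.4]
eef_rot: [3.14, -0.001, 1.571]
wrist_force: [-0.4, 0.0, 0.1]
finger_gap: 94.5
finger_force: 0.0
clock: 13.7
eef_pos: [405.7, 291.7, 43.4]
eef_rot: [3.142, -0.0, 1.571]
wrist_force: [0.1, 0.5, 0.1]
finger_gap: 57.4
finger_force: 0.0
clock: 14.0
eef_pos: [405.7, 291.7, 43.3]
eef_rot: [-3.142, -0.0, 1.571]
wrist_force: [-0.1, -0.3, 0.0]
finger_gap: 39.1
finger_force: 30.0
```

```bash
python3 nudge.py '[[0,0,-10,0,0,0],[0,0,-35,0,0,0],[0,0,-75,0,0,0],[0,0,-115,0,0,0],[0,0,-155,0,0,0]]' && python3 nudge.py '[[-30,10,-20,0,0,0],[-75,20,-30,0,0,0],[-120,35,-30,0,0,0],[-165,50,-30,0,0,0],[-210,65,-30,0,0,0]]' && python3 nudge.py '[[-45,13,0,0,0,0],[-90,26,0,0,0,0],[-120,34,0,0,0,0],[-138,39.5,0,0,0,0],[-138,39.5,0,0,0,0]]' && python3 nudge.py '[[0,0,30,0,0,0],[0,0,50,0,0,0],[0,0,62,0,0,0],[0,0,66,0,0,0],[0,0,66,0,0,0]]'
```

```text
clock: 14.5
eef_pos: [405.4, 291.6, 200.7]
eef_rot: [3.141, -0.0, 1.571]
wrist_force: [0.0, 0.3, -0.9]
finger_gap: 38.7
finger_force: 30.0
clock: 15.0
eef_pos: [470.7, 79.9, 229.3]
eef_rot: [3.141, -0.0, 1.571]
wrist_force: [0.3, 0.0, -0.7]
finger_gap: 39.2
finger_force: 30.0
clock: 15.5
eef_pos: [510.3, -58.1, 228.7]
eef_rot: [-3.142, 0.0, 1.568]
wrist_force: [0.9, 1.2, -1.3]
finger_gap: 39.4
finger_force: 30.0
clock: 16.0
eef_pos: [510.2, -55.9, 162.8]
eef_rot: [3.141, 0.0, 1.571]
wrist_force: [0.6, 0.4, -0.5]
finger_gap: 39.3
finger_force: 30.0
```

```bash
python3 nudge.py '[[-0.3,0,3,0,0,0],[-0.3,0,7,0,0,0],[-0.3,0,11,0,0,0],[-0.3,0,15,0,0,0],[-0.3,0,19,0,0,0]]'
```

```text
clock: 16.5
eef_pos: [510.2, -56.6, 143.0]
eef_rot: [-3.142, -0.0, 1.571]
wrist_force: [0.2, 0.2, -1.9]
finger_gap: 39.0
finger_force: 30.0
```

In the bore freely. Push on to home.

```bash
python3 nudge.py '[[0,0,3,0,0,0],[0,0,6,0,0,0],[0,0,9,0,0,0],[0,0,11,0,0,0],[0,0,12.5,0,0,0]]' &&  python3 nudge.py '[[0,0,1,0,0,0],[0,0,2,0,0,0],[0,0,2.5,0,0,0]]'
```

```text
clock: 17.0
eef_pos: [510.9, -56.7, 131.5]
eef_rot: [3.139, 0.0, 1.571]
wrist_force: [2.0, -0.6, 6.1]
finger_gap: 39.0
finger_force: 30.0
clock: 17.3
eef_pos: [510.8, -56.7, 128.7]
eef_rot: [3.14, 0.0, 1.571]
wrist_force: [2.3, 0.1, 2.4]
finger_gap: 39.4
finger_force: 30.0
```

```bash
python3 nudge.py '[[0,0,0.6,0,0,0],[0,0,1.2,0,0,0]]' && python3 nudge.py '[[0,0,-1,0,0,0],[0,0,-1,0,0,0],[0,0,-1,0,0,0],[0,0,-1,0,0,0]]' 94 && python3 nudge.py '[[0,0,-30,0,0,0],[0,0,-70,0,0,0],[-20,0,-100,0,0,0],[-35,0,-120,0,0,0],[-35,0,-120,0,0,0]]' &&  python3 look.py wH && python3 - <<'E'
from m import *
c=(511,-57)
disc('wH',c,30,143,170,'filter');disc('wH',c,40,108,130,'sleeve')
E
```

```text
clock: 17.5
eef_pos: [510.5, -56.7, 127.4]
eef_rot: [3.141, 0.0, 1.571]
wrist_force: [1.1, -0.9, 9.1]
finger_gap: 39.3
finger_force: 30.0
clock: 17.9
eef_pos: [510.0, -56.5, 127.9]
eef_rot: [-3.141, -0.0, 1.571]
wrist_force: [-0.5, 1.1, 0.7]
finger_gap: 67.7
finger_force: 0.0
clock: 18.4
eef_pos: [510.9, -92.9, 250.5]
eef_rot: [3.138, 0.001, 1.569]
wrist_force: [-0.0, 0.6, 0.5]
finger_gap: 93.8
finger_force: 0.0
filter wH 1448 z 149.1 ell [510.1 -56.2] [38.  38.2] enc ((510.0085144042969, -56.208003997802734), 19.527217864990234) px 279 167
sleeve wH 711 z 122.0 ell [510.4 -56.1] [52.8 53.1] enc ((510.3072509765625, -56.14469528198242), 27.379287719726562) px 279 163
```

View pics/wH.png

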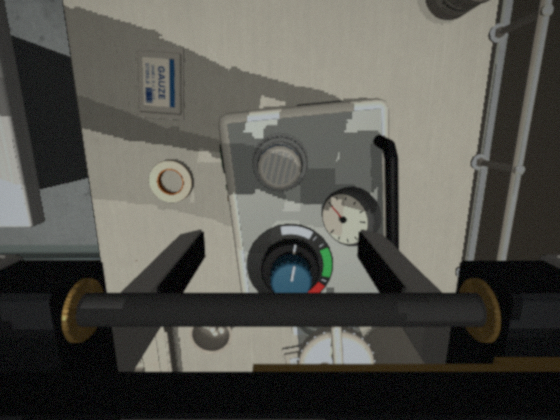

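The new filter is locked: its top is at 149.1 and the sleeve is back up at 122.0, as at the start. Now I'll grip the knob at (521.7,-179.5), TCP z 108.

```bash
python3 nudge.py '[[-45,5,0,0,0,0],[-87,11,10,0,0,0],[-87,11,50,0,0,0],[-87,11,90,0,0,0],[-87,11,120,0,0,0]]' 80 && python3 nudge.py '[[0,0,14,0,0,0],[0,0,21,0,0,0],[0,0,22,0,0,0],[0,0,22,0,0,0],[0,0,22,0,0,0]]' && python3 nudge.py '[[0,0,0,0,0,0],[0,0,0,0,0,0],[0,0,0,0,0,0],[0,0,0,0,0,0],[0,0,0,0,0,0]]' 30 40 && python3 nudge.py '[[0,0,0,0,0,0],[0,0,0,0,0,0]]'
```

```text
clock: 18.95
eef_pos: [519.7, -177.5, 124.0]
eef_rot: [-3.138, -0.002, 1.571]
wrist_force: [0.3, 0.3, -0.4]
finger_gap: 79.9
finger_force: 0.0
clock: 19.45
eef_pos: [521.7, -178.7, 107.3]
eef_rot: [3.14, 0.001, 1.571]
wrist_force: [-0.3, 0.3, -0.2]
finger_gap: 80.0
finger_force: 0.0
clock: 19.95
eef_pos: [521.4, -178.6, 106.3]
eef_rot: [3.141, 0.0, 1.571]
wrist_force: [12.0, -0.7, 3.3]
finger_gap: 43.6
finger_force: 10.2
clock: 20.15
eef_pos: [521.6, -178.6, 106.4]
eef_rot: [3.141, 0.0, 1.571]
wrist_force: [4.3, -0.5, -0.2]
finger_gap: 43.0
finger_force: 40.0
```

```bash
python3 nudge.py '[[-0.5,0,3,0,0,0],[-0.5,0,6,0,0,0],[-0.5,0,9,0,0,0],[-0.5,0,10,0,0,0],[-0.5,0,10,0,0,0]]'; python3 - <<'E'
from h import *
print(telemetry.read_state()['joints'])
E
```

```text
clock: 20.65
eef_pos: [521.6, -178.8, 96.8]
eef_rot: [3.14, -0.0, 1.571]
wrist_force: [1.5, 3.9, 9.3]
finger_gap: 43.3
finger_force: 40.0
[-3.96981352e-01  4.15391616e-01  1.63256236e+00  7.53699071e-04
  1.09254118e+00 -3.97456049e-01]
```

```bash
python3 nudge.py '[[0,0,0.4,0,0,0.1],[0,0,0.4,0,0,0.2],[0,0,0.4,0,0,0.3]]' && python3 nudge.py '[[0,0,0,0,0,0.14],[0,0,0,0,0,0.28],[0,0,0,0,0,0.42],[0,0,0,0,0,0.56],[0,0,0,0,0,0.66]]' && python3 nudge.py '[[0,0,0,0,0,0.13],[0,0,0,0,0,0.26],[0,0,0,0,0,0.39],[0,0,0,0,0,0.52],[0,0,0,0,0,0.61]]' && python3 nudge.py '[[0,0,0,0,0,0],[0,0,0,0,0,0]]'
```

```text
clock: 20.95
eef_pos: [522.2, -178.9, 96.9]
eef_rot: [3.139, -0.001, 1.267]
wrist_force: [5.7, 3.3, 9.0]
finger_gap: 43.3
finger_force: 40.0
clock: 21.45
eef_pos: [523.2, -179.5, 97.4]
eef_rot: [3.137, -0.004, 0.605]
wrist_force: [10.0, 0.2, 9.1]
finger_gap: 42.9
finger_force: 40.0
clock: 21.95
eef_pos: [523.5, -180.5, 97.8]
eef_rot: [3.138, -0.007, -0.004]
wrist_force: [11.1, -6.9, 10.1]
finger_gap: 42.9
finger_force: 40.0
clock: 22.15
eef_pos: [523.5, -180.5, 97.8]
eef_rot: [3.138, -0.007, 0.0]
wrist_force: [10.8, -5.9, 9.5]
finger_gap: 43.6
finger_force: 40.0
```

```bash
python3 nudge.py '[[0,0,-3,0,0,0],[0,0,-6,0,0,0],[0,0,-9,0,0,0],[0,0,-9,0,0,0]]' && python3 nudge.py '[[0,0,-1,0,0,0],[0,0,-2,0,0,0],[0,0,-3,0,0,0],[0,0,-3,0,0,0]]' 66 && python3 nudge.py '[[0,0,-30,0,0,0],[0,0,-70,0,0,0],[0,0,-110,0,0,0],[0,0,-140,0,0,0],[0,0,-140,0,0,0]]' && python3 look.py wI && python3 - <<'E'
from m import *
im,d,K,T=load('wI'); print(T.round(1).tolist()); s,ds,_,_=cam('side'); save(s,'sideI.png')
a=cv2.resize(s[140:260,230:410],(540,360)); b=im
cv2.imwrite('pics/I.png',np.vstack([cv2.resize(b,(400,300)),cv2.resize(a,(400,266))])[...,::-1])
E
```

```text
clock: 22.55
eef_pos: [523.4, -180.5, 106.3]
eef_rot: [3.138, -0.007, 0.001]
wrist_force: [12.7, -7.8, 4.8]
finger_gap: 42.9
finger_force: 40.0
clock: 22.95
eef_pos: [520.9, -179.0, 107.6]
eef_rot: [-3.141, 0.001, 0.001]
wrist_force: [-1.0, 0.0, 0.2]
finger_gap: 65.4
finger_force: 0.0
clock: 23.45
eef_pos: [522.2, -179.4, 251.9]
eef_rot: [3.139, -0.006, 0.001]
wrist_force: [0.1, 0.8, -0.1]
finger_gap: 66.1
finger_force: 0.0
[[0.0, -1.0, -0.2, 588.0], [-1.0, -0.0, -0.0, -178.1], [0.0, 0.2, -1.0, 431.0], [0.0, 0.0, 0.0, 1.0]]
```

View pics/I.png

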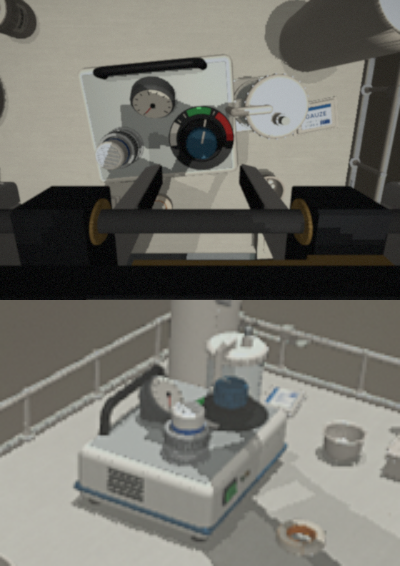

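The pointer at (206,127) stands in the green sector (204,112); the filter is in the coupler. A quick numeric check before handing in: knob height, pointer angle, used filter.

```bash
python3 - <<'E'
from m import *
disc('wI',(521.7,-179),40,120,140,'knob'); disc('wI',(510,-56),30,143,170,'filter'); disc('wI',(510,-56),40,112,130,'sleeve')
im,d,K,T=load('wI'); P=world(d,K,T); h=cv2.cvtColor(im,cv2.COLOR_RGB2HSV); r=np.hypot(P[...,0]-521.7,P[...,1]+179.3)
g=(h[...,0]>45)&(h[...,0]<80)&(h[...,1]>90)&(r<55)
w=(h[...,1]<60)&(h[...,2]>90)&(r>23)&(r<35)&(P[...,2]>96)
for m in(g,w):
    a=np.arctan2(P[m][:,1]+179.3,P[m][:,0]-521.7); print(m.sum(),np.percentile(a,[5,50,95]).round(2))
im,d,K,T=cam('side'); P=world(d,K,T); m=(d>0)&(np.hypot(P[...,0]-595,P[...,1]-271)<35)&(P[...,2]>20); print('used',m.sum(),P[m].max(0).round(),np.median(P[m],0).round())
E
```

```text
knob wI 1489 z 129.7 ell [ 523.8 -180. ] [42.7 43.5] enc ((523.796875, -180.11158752441406), 22.317359924316406) px 282 200
filter wI 1326 z 148.9 ell [511.9 -58.6] [38.1 39.2] enc ((511.7235412597656, -58.64874267578125), 20.180185317993164) px 153 218
sleeve wI 788 z 121.7 ell [510. -55.] [48.8 57. ] enc ((513.2841186523438, -59.05229949951172), 28.16594123840332) px 164 208
3086 [-1.14  0.21  1.32]
207 [-1.82 -0.25  0.36]
used 325 [613. 290.  65.] [586. 277.  57.]
```

The masks were loose, so I'll measure the pointer direction properly before and after. It may have started one notch in.

```bash
python3 - <<'E'
from m import *
out=[]
for n,c in(('wB',(521.8,-178.7)),('wI',(523.8,-180))):
    im,d,K,T=load(n); P=world(d,K,T); g=im.min(2).astype(int)
    for lo,hi,z,t in((0,19,129.7,'top'),(24,33,103.5,'skirt')):
        r=np.hypot(P[...,0]-c[0],P[...,1]-c[1]); m=(r<hi)&(r>=lo)&(abs(P[...,2]-z)<4)
        if t=='skirt': pass
        m&=g>np.median(g[m])+45
        q=P[m][:,:2]-c
        if len(q)>3:
            l=cv2.fitLine(q.astype(np.float32),cv2.DIST_L2,0,.01,.01).ravel()
            print(n,t,len(q),'mean ang',np.arctan2(*q.mean(0)[::-1]).round(2),'line ang',np.arctan2(l[1],l[0]).round(2))
    h,v=(287,193) if n=='wB' else (282,200)
    out.append(cv2.resize(im[v-60:v+60,h-60:h+60],(390,390),interpolation=cv2.INTER_CUBIC))
cv2.imwrite('pics/P.png',np.hstack(out)[...,::-1])
E
```

```text
wB top 53 mean ang 1.32 line ang 1.4
wB skirt 22 mean ang 1.38 line ang 1.45
wI top 59 mean ang -0.24 line ang -0.17
wI skirt 24 mean ang -0.2 line ang -0.2
```

View pics/P.png

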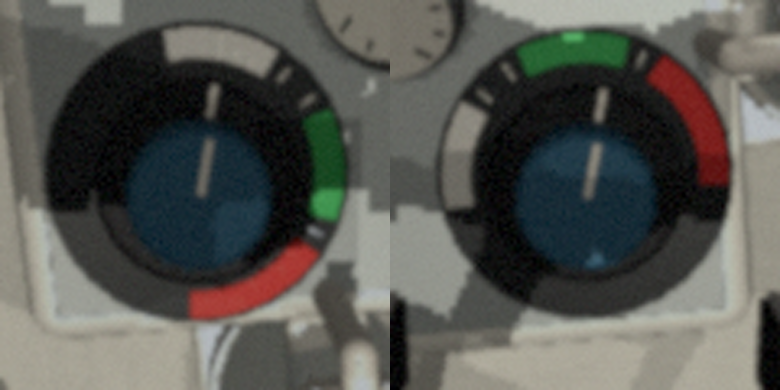

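Before the turn (left) the pointer was one notch in. Now (right) it stands at about 1.83 rad, inside the green sector, and the knob is up. Handing in.

```bash
python3 -c "
from cell import manip, imaging, telemetry
print(manip.sign_off())"
```

```text
the job is handed in; nothing more can be done
None
```

The job is handed in, though the sign-off gave no verdict: the used filter stands in the dish, the new filter is locked with the sleeve up, and the knob is up with its pointer in green (about 1.83 rad, towards the red end).

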